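# Shut and pin the cover of a battery pack test fixture

## Task

Get the test fixture ready for its run: slide the battery pack fully home against the contact block of its nest, fold the cover over it and press the yellow tab down until the catches snap and hold it fully shut, then push the red-headed lock pin right home through the fork and the cover's lug. Nothing needs forcing, so press gently and by feel, and leave the other things on the bench alone.

Things in the scene. Friction and masses are not known exactly. Their poses are not given: they have to be found in the camera images.
- fixture: Test fixture screwed to the bench: aluminium base plate 170 x 160 x 10 mm (x -95 to 75, y -100 to 60). Origin: on the bench, under the nest; x points into the nest (away from the robot at yaw 0), y left, z up. 'Fixture' coordinates below are mm in this frame. Dark catch pillars at x -74 to -59, y +-42 to +-56, top z 40; hinge posts at x 49 to 67, y +-39 to +-51, top z 42.
- nest_stop (a point): Middle of the black contact block's face at the nest floor, fixture (32, 0, 22), axes as the fixture; block top z 38. The brown nest is open towards -x: floor z 22, running on as a ledge to x -75; side rails at y +-33 to +-39, x -17 to 41, top z 34. The pack is home when its inner end touches this face.
- pack: Blue battery pack in the nest, flat: block 75 x 52 x 9 mm (x -18 to 57, y -27 to 25, z 0 to 9 in its frame), x along the fixture's x. Soft leads with a small plug hang from its -x end and may be brushed aside. At the start it pokes out 10 to 26 mm too far; it slides freely. Unless it is home the cover's front flange lands on it and cannot shut.
- pack_end (a point): Middle of the pack's inner (+x) end face, at its underside.
- pack_lead_end (a point): Middle of the pack's outer (-x) end face, half way up its 9 mm: the face to push.
- cover (a joint): Cover angle, rad: 0 shut, 1.6 to 1.85 at the start (upright, leaning away from the robot), stop at 2.1. A friction hinge (0.13 N m) holds it wherever it is left. At about 0.1 its flange meets two spring rollers; a push of some 10 to 20 N on the tab makes it give with a snap, and they then hold it at 0 to 0.02. Let go too early, it stays up near 0.1.
- hinge_line (a point): Middle of the hinge line (along y), fixture (58, 0, 35). Shut, the cover is a flat frame with a clear window, z 44 to 50, x -61 to 64, y +-52; front flange in two halves x -48 to -45, y +-13 to +-57, down to z 25. Opened by q, a shut point (x, z) goes to 58 + (x-58) cos q + (z-35) sin q, 35 - (x-58) sin q + (z-35) cos q.
- cover_tab (a point): Top of the yellow thumb tab (18 x 44 x 8 mm, shut x -77 to -59), fixture (-70, 0, 51) when shut. Axes are the cover's: x from the tab towards the hinge, z out of the cover's outer face, which looks away from the robot while the cover stands up.
- pin: Steel lock pin, 8 mm thick, 55 mm long, round nose, red head 20 mm across and 8 mm thick. Origin: centre of the head's underside; x towards the nose. At the start it lies in the fork's front bore, head 27 to 30 mm out towards -x and hanging up to 3 mm low. Pushed hard in one go it may bind; ease off and push again. It passes the gap only while the cover is shut and its lug's 11.5 mm hole lines up.
- fork_mouth (a point): Mouth of the fork's front bore, fixture (-49, -78, 27), axes as the fixture. Fork: two steel blocks 26 mm wide, z 10 to 44, bored along x: front x -49 to -19, rear x -7 to 3; the cover's lug comes down between (x -17 to -9). The pin is home when its head touches this mouth, its origin here.
- pack_a: Lower of two blue packs stacked on the bench edge in front of the fixture, 18 mm high together. Leave it.
- pack_b: Upper one of the two stacked packs. Leave it.
- tape_roll: Black tape roll, 53 mm across, 19 mm high, at the front right. Leave it.
- cutters: Blue-handled flush cutters, 126 mm, at the front right. Leave them.
- marker: Blue and white marker pen, 135 mm, at the right behind the fixture, beside the big pack tray. Leave it.
- tweezers: White tweezers, 126 mm, at the front right. Leave them.

How it is judged:
On the way, in this order (a step that is already met when the one before it is completed fails the run):
1. the pack is fully home against the contact block (x of pack_end in the frame of nest_stop above -0.0025 m and z of pack_end in the frame of nest_stop below 0.004 m and angle between the x axis of pack and the x axis of fixture, either way round below 0.08 rad), for 0.2 s.
2. the cover is fully shut and held by its catches (value of joint cover below 0.025 rad), for 0.2 s.
3. the lock pin is pushed home (x of pin in the frame of fork_mouth above -0.0025 m and angle between the x axis of pin and the x axis of fixture, either way round below 0.1 rad and distance between pin and fork_mouth below 0.005 m), for 0.2 s.
At the end, for the whole second after the job is handed in: The pack's inner end is within 2.5 mm of the contact block, flat and square within 0.08 rad; the cover is within 0.025 rad of fully shut; the pin's head is within 2.5 mm of the fork's face with the pin along the bores; all at rest and let go (all of step 1 and all of step 3 and value of joint cover below 0.025 rad and velocity of joint cover below 0.05 rad/s and linear speed of each of pin, pack below 0.02 m/s); the robot touches nothing.
It fails at once if the cover is pressed or pushed with more than 40 N (contact force between the fingers and cover above 40 N).
It fails at once if the pack is pushed with more than 40 N (contact force between the fingers and pack above 40 N).
It fails at once if the pin is pushed with more than 40 N (contact force between the fingers and pin above 40 N).
It fails at once if another thing on the bench is moved more than 3 cm (distance of any of pack_a, pack_b, tape_roll, cutters, tweezers, marker from where it was at the start of the episode above 0.03 m).
It also fails if it takes over 61 s, if anything falls off the work surface, if the arm or the gripper's body presses on something with over 40 N, if the wrist force passes 120 N, or if a joint passes its speed limit or range.

## Robot

A 6-joint arm with a two-finger parallel gripper is mounted at the origin on a cart in front of the work surface, level with it; the furniture and walls round the work are solid. World frame = base frame: x ahead of the robot, y to its left, z up, the work surface at z = 0. Lengths are in m, angles in rad, forces in N, time in s.
With the tool pointing down it reaches from about 0.25 to 0.775 m from the base axis. Payload 4 kg.
Tool frame: the origin (TCP) lies midway between the tips of the shut fingers; the grasp point (between the pads) lies 19 mm behind it (robot.tcp_to_grasp is the z of the grasp point in the tool frame, in m); z points along the fingers, y is the line along which they close (so a half turn about z gives the same grasp; the last joint's range is limited). The gripper opens to 94 mm and grips with 3 to 60 N. Pads are 16 mm wide; open, the fingers measure 119 mm over their backs; the gripper's body (75 mm by 177 mm) begins 78 mm behind the grasp point.
Start: joints at [1.009, 0.087, 1.371, -0, 1.684, -0.103], TCP at [0.244, 0.493, 0.174] pointing down, gripper open.
Joint ranges: [-3.1, 3.1], [-0.76, 2.03], [0.27, 2.55], [-1.08, 4.22], [0.17, 2.65], [-2.57, 2.57]. Speed limits (rad/s): [2.79, 2.79, 3.14, 3.14, 3.14, 3.14].

## Interface

Orientations are given as [roll, pitch, yaw] about the fixed x, y, z axes, in that order (R = Rz(yaw) Ry(pitch) Rx(roll)).
In Python, from bench import robot gives the robot as it stands. The module is installed in compiled form; this text tells all that it offers.
- The arm moves only by the tool move_arm, never from a script. Its argument "motion" is one flat list of numbers, 7 for each row, row after row: the turn, a rotation vector about the tool's x, y, z in units of 45 degrees (1.0 is 45 degrees), then the shift along the tool's x, y, z in units of 100 mm (1.0 is 100 mm), then the opening, from 0 (shut) to 1 (fully open). A call has 1 to 12 rows; each row shifts and turns the commanded pose from where the row before left it, along the tool's axes as they then stand; what a row does not reach is not made up. A row lasts 1/12 s, in which the tool goes at most 41.7 mm and 7.16 degrees, less where a joint would pass 70% of its speed; a pose out of reach is approached as far as the arm can. A call with a number of a shift or a turn outside -1 to 1 is refused whole. A call with a gripper value outside its range is refused whole. The fingers move at their own pace and stop on an object; the grip force is fixed at half the most. Time passes only in rows, so rows that do not move let the fingers close. It gives the time, the measured TCP pose, the force, the opening and the grip force at its end, in the units of the state.
- robot.get_obs(): the state, without advancing time (a new reading comes with each control period).
- robot.snapshot(name): name is "side" or "top"; returns the picture (480x640x3 uint8, red, green, blue); there is no depth.
- robot.get_calibration(name): a dict with "fx", "fy", "cx", "cy" (pixels), "k1" (the pictures are not rectified: a ray, as slopes to the right and down, at radius r is drawn at 1 + k1 r^2 times it, then the intrinsics apply), "R" (3x3) and "t" (3): a world point X has camera coordinates R X + t. Camera axes: x right, y down, z forward; pixel columns grow to the right and rows downward; lengths in m; the calibration is good to about 2 mm. A picture is of the moment at which its call begins. get_calibration takes no time and is no camera call.
- robot.close_job(): hands the job in; it is judged then, once.
The state is a dict: "time": time; "joint_positions": joint angles; "qvel": joint speeds; "joint_torque": joint torques, N m; "tool_pos": TCP position; "ee_rot": TCP orientation; "wrist_force": force on the tool from outside, world axes, zero at the start; "wrist_torque": the same for the moment, N m; "width": finger opening in m; "finger_force": force on a finger pad.
Only numpy, scipy, OpenCV 4.12 (cv2) and the standard library are available. Lean on these libraries where they do the work, as an engineer would, in place of code of your own. Each camera call takes 0.05 s, during which the arm holds its last target. There are 200 camera calls.

## Working session

There is one attempt and no reset: what is moved stays moved. The work goes in short steps, Python scripts to look and compute and a tool call to move; the robot and the scene stay as the last step left them, time stands still between calls to the robot, and variables do not carry over. Pictures are saved under pics/ and viewed, at most 10 in all, crops included, and the job is handed in when it is done.

Besides the shell and the picture viewer there is one more tool, called after "Call:" as name(argument=value, ...) on one line, values as JSON. move_arm: Moves the arm, as the interface text tells. Shifts and turns lie within -1 to 1; 1 stands for 100 mm of shift or 45 degrees of turn. Its arguments: {"type":"object","properties":{"motion":{"type":"array","items":{"type":"number"}}},"required":["motion"]}

```bash
mkdir -p pics; python3 - <<'E'
from bench import robot
import cv2
for n in("side","top"):
    im=robot.snapshot(n); cv2.imwrite(f"pics/{n}0.png",im[:,:,::-1])
    c=robot.get_calibration(n); print(n,c)
print(robot.get_obs())
E
```

```text
side {'fx': 625.0954491254823, 'fy': 625.0954491254823, 'cx': 324.3110258358094, 'cy': 233.41212786042894, 'k1': -0.09997269520650202, 'R': array([[ 0.86938555, -0.49412929, -0.00223726],
       [-0.33666751, -0.58901642, -0.73465274],
       [ 0.36169566,  0.63944969, -0.67843965]]), 't': array([-0.46340529,  0.18744405,  1.25201006])}
top {'fx': 510.02916481402923, 'fy': 510.02916481402923, 'cx': 321.6780033073885, 'cy': 240.70336607461581, 'k1': 0.017530112035162883, 'R': array([[ 2.65624688e-02, -9.99646918e-01, -6.88573208e-04],
       [-9.97506826e-01, -2.64605392e-02, -6.54214996e-02],
       [ 6.53801805e-02,  2.42461302e-03, -9.97857481e-01]]), 't': array([-0.06763387,  0.53831906,  1.09061861])}
{'time': 0.1, 'joint_positions': array([ 1.00886452e+00,  8.78650433e-02,  1.37209120e+00,  4.75614166e-06,
        1.68361040e+00, -1.03082738e-01]), 'qvel': array([-0.00165943, -0.0018496 , -0.00203827, -0.00193125, -0.0016172 ,
        0.00111475]), 'joint_torque': array([ 1.85501929e-03, -3.41254485e+01, -3.03300691e+01,  7.20363040e-02,
        3.05005792e-02, -9.20034063e-05]), 'tool_pos': array([0.24329861, 0.49263691, 0.17273612]), 'ee_rot': array([-3.13962963e+00, -2.07825572e-04,  2.68274391e+00]), 'wrist_force': array([ 0.25764642, -0.73830983,  0.07611683]), 'wrist_torque': array([ 0.02403227,  0.01371665, -0.01517369]), 'finger_force': 0.0, 'width': 0.09398474367832234}
```

View pics/side0.png

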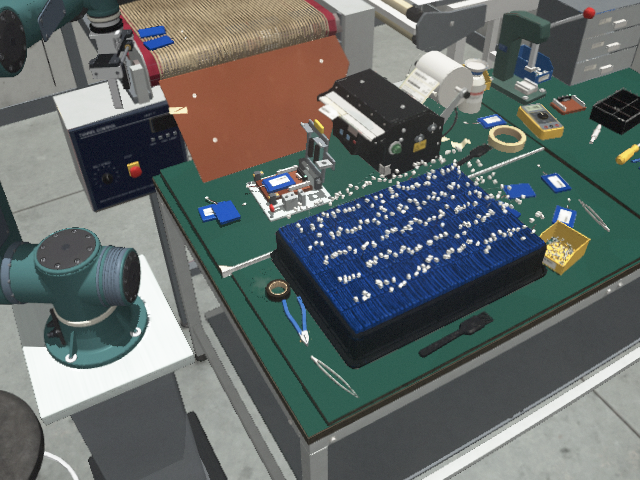

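View pics/top0.png

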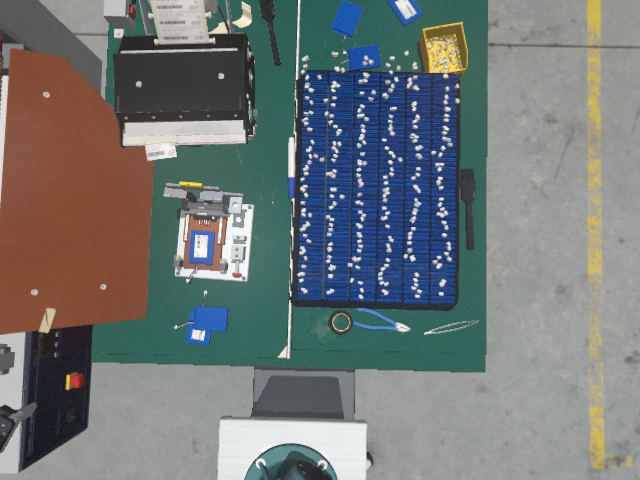

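The side view shows the fixture at about (290,185), with the cover standing up. In the top view the fixture is at about (213,240), the pack label at (202,247) and the red pin head at (237,275). I'll zoom in on both.

```bash
python3 - <<'E'
import cv2,numpy as np
t=cv2.imread("pics/top0.png")[170:300,155:265]; s=cv2.imread("pics/side0.png")[110:225,235:345]
a=cv2.resize(t,None,fx=3.6,fy=3.6,interpolation=cv2.INTER_CUBIC); 
a=cv2.resize(t,(396,468),interpolation=cv2.INTER_CUBIC); b=cv2.resize(s,(396,414),interpolation=cv2.INTER_CUBIC)
o=np.zeros((468,796,3),np.uint8); o[:,:396]=a; o[:414,400:]=b
cv2.imwrite("pics/c0.png",o)
E
```

```text
(no output)
```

View pics/c0.png

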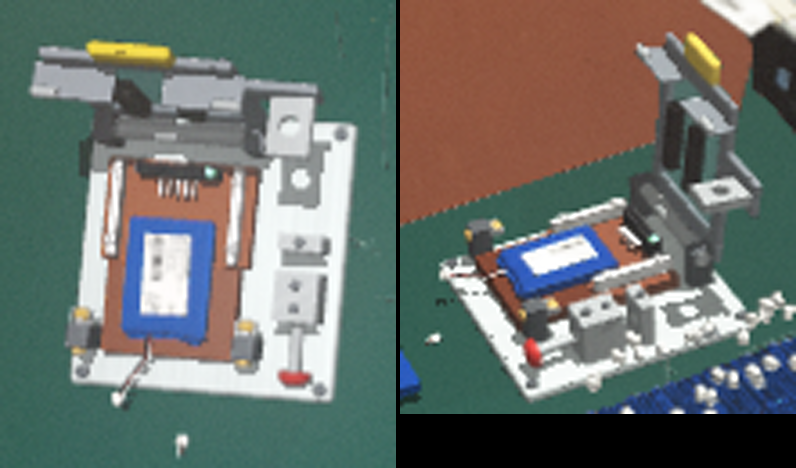

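The top crop shows the plate corners at about (72,382), (333,401) and (356,123). The pack is blue at (165,280), the tab yellow at (130,52), and the pin head red at (293,378). Next I'll measure all of these.

```bash
cat > h.py <<'E'
from bench import robot
import cv2,numpy as np
def K(c): return np.array([[c["fx"],0,c["cx"]],[0,c["fy"],c["cy"]],[0,0,1]]),np.array([c["k1"],0,0,0.])
def ray(n,uv):
    c=robot.get_calibration(n); k,d=K(c)
    p=cv2.undistortPoints(np.array(uv,float).reshape(-1,1,2),k,d).reshape(-1,2)
    return -c["R"].T@c["t"], np.c_[p,np.ones(len(p))]@c["R"]
def plane(n,uv,z):
    o,d=ray(n,uv); return o+d*((z-o[2])/d[:,2])[:,None]
def tri(a,b):
    (o1,d1),(o2,d2)=ray("top",a),ray("side",b); d1=d1[0];d2=d2[0]
    s=np.linalg.lstsq(np.c_[d1,-d2],o2-o1,rcond=None)[0]
    p,q=o1+s[0]*d1,o2+s[1]*d2; return (p+q)/2,np.linalg.norm(p-q)
def proj(n,X):
    c=robot.get_calibration(n); k,d=K(c)
    return cv2.projectPoints(np.array(X,float).reshape(-1,1,3),cv2.Rodrigues(c["R"])[0],c["t"],k,d)[0].reshape(-1,2)
def blobs(im,lo,hi,box,amin=8):
    h=cv2.cvtColor(im,cv2.COLOR_BGR2HSV); m=cv2.inRange(h,lo,hi)
    x0,y0,x1,y1=box; z=np.zeros_like(m); z[y0:y1,x0:x1]=m[y0:y1,x0:x1]
    n,l,st,ce=cv2.connectedComponentsWithStats(z)
    return [(st[i,4],ce[i],st[i,:4],np.argwhere(l==i)[:,::-1]) for i in range(1,n) if st[i,4]>=amin]
YEL=((22,120,110),(34,255,255)); RED=((0,150,90),(8,255,255)); BLU=((108,150,60),(125,255,255))
E
cat > m.py <<'E'
from h import *
t=cv2.imread("pics/top0.png"); s=cv2.imread("pics/side0.png")
# plate edges: green->white, subpixel at half level of red channel
r=t[:,:,2].astype(float)
def cross(v):
    i=np.argmax((v[:-1]<120)&(v[1:]>=120)); return i+(120-v[i])/(v[i+1]-v[i])
R=np.array([(265-cross(r[y,265:235:-1]),y) for y in range(208,278,2)])
F=np.array([(x,295-cross(r[295:262:-1,x])) for x in list(range(196,215,2))+list(range(224,244,2))])
L=np.array([(165+cross(r[y,165:195]),y) for y in range(236,274,2)])
def fit(P):
    vx,vy,x,y=cv2.fitLine(P.astype(np.float32),cv2.DIST_HUBER,0,0.01,0.01).ravel(); return np.array([x,y]),np.array([vx,vy])
W={}
for n,P in (("R",R),("F",F),("L",L)):
    w=plane("top",P,0.010)[:,:2]; p,d=fit(w); W[n]=(p,d); 
    res=np.abs((w-p)@np.array([-d[1],d[0]])); print(n,p,np.degrees(np.arctan2(d[1],d[0])),res.max())
def inter(a,b):
    s=np.linalg.solve(np.c_[a[1],-b[1]],b[0]-a[0]); return a[0]+s[0]*a[1]
fr=inter(W["R"],W["F"]); fl=inter(W["L"],W["F"]); print("fr",fr,"fl",fl,"width",np.linalg.norm(fr-fl))
for n,im,box in (("top",t,(160,170,265,300)),("side",s,(235,110,345,225))):
    for nm,c in (("Y",YEL),("R",RED),("B",BLU)):
        for b in blobs(im,*c,box,6): print(n,nm,b[0],b[1].round(2),b[2])
E
python3 m.py
```

```text
R [0.52747095 0.10220313] -2.91897 0.00021918596953010265
F [0.44937634 0.1533683 ] 86.931046 0.03350022122097127
L [0.50603795 0.26398423] -3.1551707 0.0034263492218803908
fr [0.44685352 0.10631379] fl [0.45545647 0.26677248] width 0.16068915
top Y 118 [190.79 184.32] [179 181  24   7]
top R 11 [236.   274.45] [233 274   7   2]
top B 385 [200.98 247.56] [189 231  25  34]
side Y 78 [318.59 125.59] [314 119  10  14]
side R 17 [271.24 207.41] [270 204   4   7]
side B 220 [277.22 182.92] [262 173  33  19]
side B 201 [336.07 217.73] [323 204  22  21]
side B 42 [236.64 214.6 ] [235 208   6  12]
side B 17 [329.53 210.82] [327 209   7   7]
side B 120 [309.48 220.3 ] [298 213  23  12]
side B 9 [292.78 223.44] [290 222   6   3]
```

```bash
cat >> h.py <<'E'
YAW=-0.0524; O=np.array([.5471,.2015])
c_,s_=np.cos(YAW),np.sin(YAW)
def tofix(p): p=np.atleast_2d(p); d=p[:,:2]-O; return np.c_[d@[c_,s_],d@[-s_,c_],p[:,2]]*1000
def toworld(f): f=np.atleast_2d(f)/1000.; return np.c_[O[0]+f[:,0]*c_-f[:,1]*s_,O[1]+f[:,0]*s_+f[:,1]*c_,f[:,2]]
def rig(f):
    """rows offset from current TCP to fixture point f (mm): in tool axes"""
    o=robot.get_obs(); cur=tofix(o["tool_pos"])[0]; return cur
E
python3 - <<'E'
from h import *
t=cv2.imread("pics/top0.png"); s=cv2.imread("pics/side0.png")
p,e=tri([[190.8,184.3]],[[318.6,125.6]]); print("tab",tofix(p),e)
p,e=tri([[236,274.6]],[[271.2,207.4]]); print("pinhead",tofix(p),e)
b=[b for b in blobs(t,*BLU,(160,170,265,300))][0]
h=cv2.convexHull(b[3].astype(np.float32)).reshape(-1,2)
f=tofix(plane("top",h,.031)); print(f[:,:2].min(0),f[:,:2].max(0)); r=cv2.minAreaRect(f[:,:2].astype(np.float32)); print("pack",r)
# black box front lower edge
print("box", tofix(plane("top",[[122,146],[180,144],[250,143]],.1)).round())
for q in (1.6,1.7,1.8): print(q,58-131*np.cos(q)+12*np.sin(q),35+131*np.sin(q)+12*np.cos(q))
# plausibility: known fixture points
P=toworld([[-49,-78,44],[32,0,38],[-66,49,40],[-66,-49,40]]); print(proj("top",P).round(),proj("side",P).round())
E
```

```text
tab [[ 84.13002988   1.63899073 159.58798455]] 0.0010673709394537895
pinhead [[-81.77954896 -77.00337249  24.52789559]] 0.0004896060149991624
[-64.18537388 -22.58154653] [ 5.40924163 26.30024148]
pack ((-29.350582122802734, 1.7891578674316406), (69.49134063720703, 48.914493560791016), 0.31837254762649536)
box [[161. 164. 100.]
 [174.  47. 100.]
 [188. -94. 100.]]
1.6 73.8200206579669 165.59374773082172
1.7 86.77860647814335 163.36195623772707
1.8 99.44964597533274 159.84761450872654
[[236. 259.]
 [204. 219.]
 [176. 263.]
 [222. 266.]] [[284. 197.]
 [301. 172.]
 [257. 172.]
 [272. 194.]]
```

Call:
move_arm(motion=[0,0,-0.1294,0,0,0,0,0,0,-0.1294,0,0,0,0,0,0,-0.1294,0,0,0,0,0,0,-0.1294,0,0,0,0,0,0,0,-0.2,-0.3,0,0,0,0,0,-0.2,-0.3,0,0,0,0,0,-0.2,-0.3,0,0,0,0,0,-0.2,-0.3,0,0,0,0,0,-0.2,-0.3,0,0,0,0,0,-0.2,-0.3,0,0,0,0,0,-0.2,-0.3,0,0,0,0,0,-0.2,-0.3,0,0])

```text
time: 1.1
tool_pos: [0.3911, 0.2434, 0.1734]
ee_rot: [-3.141, -0.0, 3.09]
wrist_force: [1.1, -0.3, -0.6]
width: 0.0172
finger_force: 0.0
```

```bash
cat > st.py <<'E'
from h import *
o=robot.get_obs(); print("t",round(o["time"],2),"fix",tofix(o["tool_pos"])[0].round(1),"rot",o["ee_rot"].round(3),"F",o["wrist_force"].round(1),"w",round(o["width"],4))
E
python3 st.py
```

```text
t 1.1 fix [-158.    33.7  173.4] rot [-3.141 -0.     3.09 ] F [ 1.1 -0.3 -0.6] w 0.0172
```

Call:
move_arm(motion=[0,0,0,-0.18,-0.09,0.2,0,0,0,0,-0.18,-0.09,0.2,0,0,0,0,-0.18,-0.09,0.2,0,0,0,0,-0.18,-0.08,0.2,0,0,0,0,0,0,0.2,0,0,0,0,0,0,0.2,0,0,0,0,0,0,0.15,0,0,0,0,0,0,0.12,0,0,0,0,0,0,0,0])

```text
time: 1.85
tool_pos: [0.4584, 0.2055, 0.0234]
ee_rot: [-3.139, -0.006, 3.089]
wrist_force: [-0.9, 0.4, -0.3]
width: 0.0007
finger_force: 0.0
```

```bash
python3 st.py; python3 - <<'E'
from h import *
s=robot.snapshot("side"); s=s[110:230,220:345,::-1]; t=robot.snapshot("top")[170:300,155:265,::-1]
o=np.zeros((470,790,3),np.uint8); o[:,:392]=cv2.resize(t,(392,470),interpolation=2); o[:384,394:]=cv2.resize(s,(396,384),interpolation=2); cv2.imwrite("pics/c1.png",o)
E
```

```text
t 1.85 fix [-88.8  -0.6  23.4] rot [-3.139 -0.006  3.089] F [-0.9  0.4 -0.3] w 0.0007
```

View pics/c1.png

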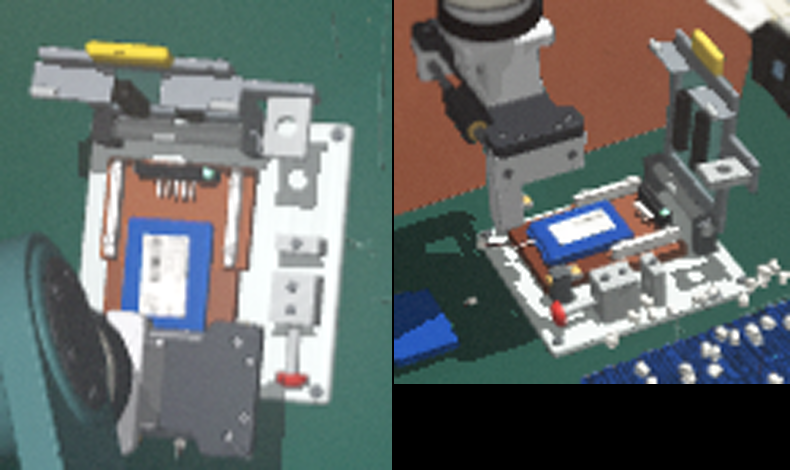

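The fingers are shut and standing just in front of the pack's lead end (finger at about (505,210) in the crop), clear of the pillars. Next I'll slide the pack inward.

Call:
move_arm(motion=[0,0,0,0,0,-0.02,0,0,0,0,0,0,0,0,0,0,0,-0.04,0,0,0,0,0,0,-0.04,0,0,0,0,0,0,-0.04,0,0,0,0,0,0,-0.04,0,0,0,0,0,0,-0.04,0,0,0,0,0,0,-0.03,0,0,0])

```text
time: 2.62
tool_pos: [0.4845, 0.2051, 0.0287]
ee_rot: [3.142, 0.0, 3.089]
wrist_force: [0.9, 0.5, -1.0]
width: 0.0002
finger_force: 0.0
```

```bash
python3 st.py
```

```text
t 2.62 fix [-62.7   0.3  28.7] rot [3.142 0.    3.089] F [ 0.9  0.5 -1. ] w 0.0002
```

Call:
move_arm(motion=[0,0,0,0,0,0.025,0,0,0,0,-0.02,0,0,0,0,0,0,-0.02,0,0,0,0,0,0,-0.02,0,0,0,0,0,0,-0.02,0,0,0,0,0,0,0,0,0,0])

```text
time: 3.12
tool_pos: [0.4923, 0.2048, 0.0263]
ee_rot: [3.141, 0.0, 3.089]
wrist_force: [0.1, -0.4, 0.0]
width: 0.0004
finger_force: 0.0
```

```bash
python3 st.py; python3 - <<'E'
from h import *
t=robot.snapshot("top")[:,:,::-1].copy()
cv2.imwrite("pics/t2.png",t)
for b in blobs(t,*BLU,(160,170,265,300)):
    f=tofix(plane("top",b[3],.031)); print(b[0],b[2],f.min(0),f.max(0))
E
```

```text
t 3.12 fix [-54.9   0.4  26.3] rot [3.141 0.    3.089] F [ 0.1 -0.4  0. ] w 0.0004
129 [191 231  23  13] [-18.83222834 -22.58154653  31.        ] [ 5.57855216 26.42748974 31.        ]
```

```bash
python3 - <<'E'
from h import *
s=robot.snapshot("side")[110:230,220:345,::-1]; t=cv2.imread("pics/t2.png")[170:300,155:265]
o=np.zeros((470,790,3),np.uint8); o[:,:392]=cv2.resize(t,(392,470),interpolation=2); o[:384,394:]=cv2.resize(s,(396,384),interpolation=2); cv2.imwrite("pics/c2.png",o)
E
```

```text
(no output)
```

View pics/c2.png

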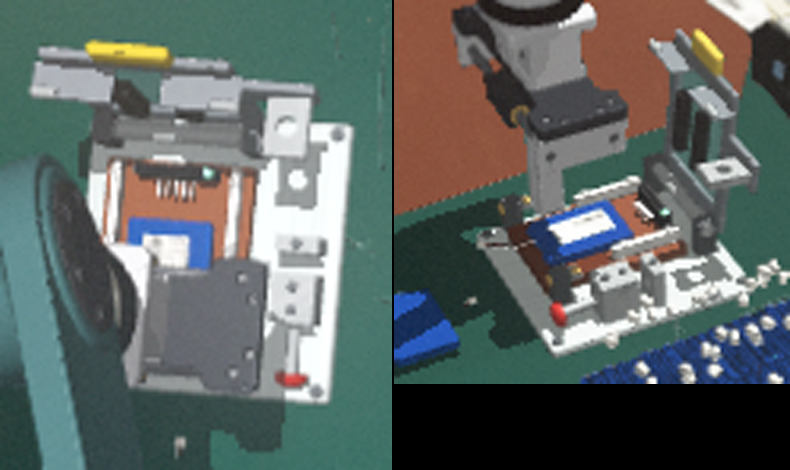

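In the crop the finger foot at about (540,205) looks to be behind the pack rather than at its end, and the pack hasn't moved (inner edge still at row 231). I'll check where the TCP should project.

```bash
python3 - <<'E'
from h import *
o=robot.get_obs(); p=o["tool_pos"]
for z in (0,.03,.06,.1): 
    q=p+[0,0,z]; a=proj("side",q)[0]; b=proj("top",q)[0]
    print(z,a.round(1),"crop",(394+(a[0]-220)*396/125,(a[1]-110)*3.2),b.round(1),"crop",((b[0]-155)*392/110,(b[1]-170)*470/130))
for q in ([-65,26,31],[-65,-26,31],[10,-26,31],[10,26,31],[-95,-100,10],[-95,60,10],[75,-100,10]):
    a=proj("side",toworld(q))[0]; print(q,"side crop",(394+(a[0]-220)*396/125,(a[1]-110)*3.2))
E
```

```text
0 [268.9 185.6] crop (np.float64(548.9109546103284), np.float64(241.93796955031814)) [201.  259.5] crop (np.float64(163.90933535138274), np.float64(323.6978978171842))
0.03 [268.1 175.9] crop (np.float64(546.5277757716267), np.float64(211.0318666185218)) [197.6 259.1] crop (np.float64(151.78425686647375), np.float64(322.2164192861987))
0.06 [267.4 166. ] crop (np.float64(544.0905524799936), np.float64(179.31749029492605)) [194.  258.7] crop (np.float64(138.95698079959118), np.float64(320.6493497007189))
0.1 [266.3 152.4] crop (np.float64(540.7544520707053), np.float64(135.72753249285162)) [188.9 258.1] crop (np.float64(120.65184344485513), np.float64(318.4134320356996))
[-65, 26, 31] side crop (np.float64(524.4729919131332), np.float64(222.54108025970584))
[-65, -26, 31] side crop (np.float64(550.1840402523081), np.float64(259.9934336652403))
[10, -26, 31] side crop (np.float64(638.8293944203737), np.float64(232.4435507049052))
[10, 26, 31] side crop (np.float64(611.5341175365238), np.float64(196.15800652329483))
[-95, -100, 10] side crop (np.float64(553.4249146743439), np.float64(349.95047822364427))
[-95, 60, 10] side crop (np.float64(475.44103270614323), np.float64(230.58457510667668))
[75, -100, 10] side crop (np.float64(756.1323827046463), np.float64(283.7573893486387))
```

```bash
python3 - <<'E'
from h import *
s=robot.snapshot("side")[:,:,::-1].copy(); cv2.imwrite("pics/s3.png",s)
s=cv2.resize(s[110:200,240:320],(800,900),interpolation=cv2.INTER_CUBIC)[300:]
o=robot.get_obs(); p=o["tool_pos"]
L=[p+[0,0,z] for z in(0,.03,.06)]+list(toworld([[-55+a,-88,123] for a in(-37,37)]))+list(toworld([[-75,30,22],[-75,-30,22]]))
for q in L:
    a=(proj("side",q)[0]-[240,110])*10-[0,300]; print(a.round())
    cv2.circle(s,tuple(int(v) for v in a),4,(0,255,0),-1)
cv2.imwrite("pics/z3.png",s)
c=robot.get_calibration("side"); print(tofix(-c["R"].T@c["t"]))
E
```

```text
[289. 456.]
[281. 360.]
[274. 261.]
[265. 383.]
[563. 293.]
[171. 426.]
[264. 562.]
[[ -474.53317254 -1147.10057503   986.08278712]]
```

View pics/z3.png

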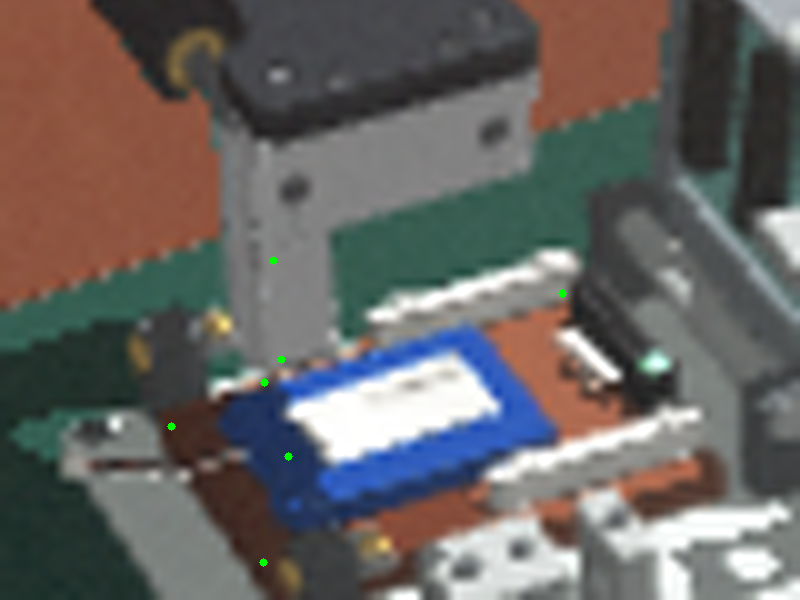

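The finger sits above the pack. Its visible tip at about (281,360) in the crop is 25–30 mm higher than the reported TCP at (289,456), and the pack hasn't moved. I'll back off in front of the ledge and feel downward to find the true tip height.

Call:
move_arm(motion=[0,0,0,0.1,0,-0.02,0,0,0,0,0.1,0,0,0,0,0,0,0.11,0,0,0,0,0,0,0,0,0.03,0,0,0,0,0,0,0.03,0,0,0,0,0,0,0.03,0,0,0,0,0,0,0.02,0,0,0,0,0,0,0,0])

```text
time: 3.93
tool_pos: [0.4606, 0.2062, 0.0165]
ee_rot: [-3.141, -0.001, 3.089]
wrist_force: [-0.5, 0.0, 0.0]
width: 0.0006
finger_force: 0.0
```

```bash
python3 st.py; python3 - <<'E'
from h import *
s=robot.snapshot("side")[:,:,::-1].copy(); cv2.imwrite("pics/s4.png",s)
s=cv2.resize(s[110:200,220:300],(800,900),interpolation=cv2.INTER_CUBIC)[300:]
p=robot.get_obs()["tool_pos"]
for q in [p+[0,0,z] for z in(0,.03,.06,.097)]:
    cv2.circle(s,tuple(int(v) for v in (proj("side",q)[0]-[220,110])*10-[0,300]),4,(0,255,0),-1)
cv2.imwrite("pics/z4.png",s)
E
```

```text
t 3.93 fix [-86.6   0.1  16.5] rot [-3.141e+00 -1.000e-03  3.089e+00] F [-0.5  0.   0. ] w 0.0006
```

View pics/z4.png

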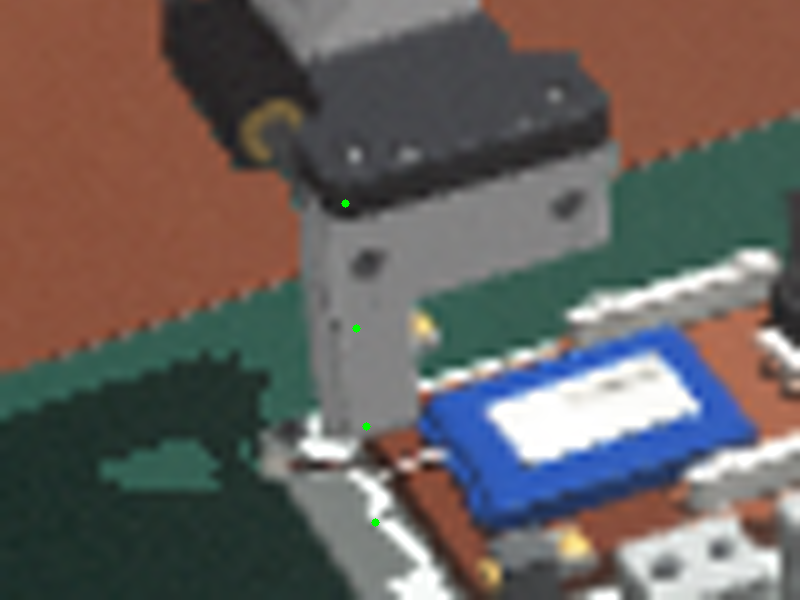

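The finger foot at about (345,455) still does not line up with the projected TCP at (375,522). I'll triangulate the gripper's features from both views.

```bash
python3 - <<'E'
from h import *
t=robot.snapshot("top")[:,:,::-1].copy(); cv2.imwrite("pics/t4.png",t)
o=cv2.resize(t[235:310,155:255],(800,600),interpolation=cv2.INTER_CUBIC)
p=robot.get_obs()["tool_pos"]
for q in [p+[0,0,z] for z in(0,.05,.1,.15,.2)]:
    a=(proj("top",q)[0]-[155,235])*8; print(a.round()); cv2.circle(o,tuple(int(v) for v in a),4,(0,255,0),-1)
cv2.imwrite("pics/z5.png",o)
E
```

```text
[366. 312.]
[320. 311.]
[269. 311.]
[213. 311.]
[151. 311.]
```

View pics/z5.png

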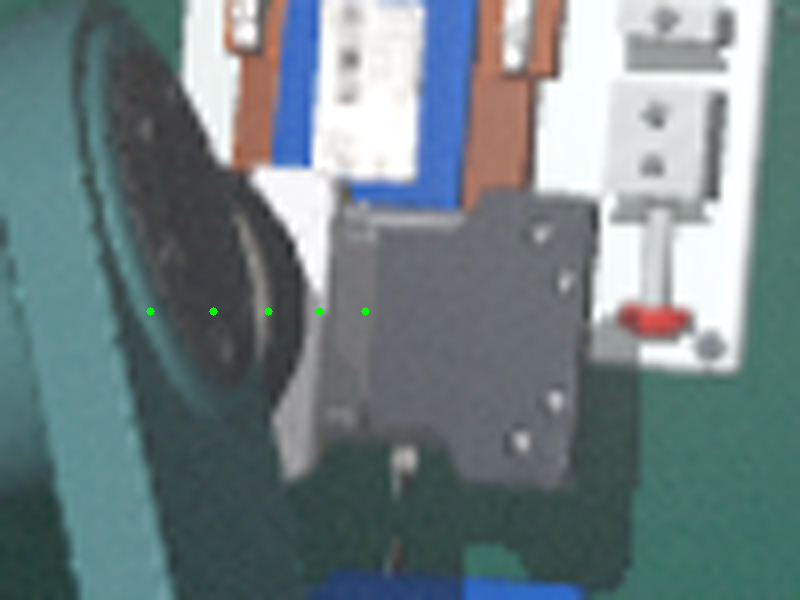

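```bash
python3 - <<'E'
from h import *
T=lambda a:[np.array(a)/8+[155,235]]; S=lambda a:[(np.array(a)+[0,300])/10+[220,110]]
for a,b in (((520,440),(355,155)),((555,400),(408,155)),((542,232),(555,95)),((567,280),(555,95)),((570,487),(335,195)),((597,195),(607,110))):
    p,e=tri(T(a),S(b)); print(tofix(p).round(1),round(e*1000,1))
print(robot.get_obs()["tool_pos"], robot.get_obs()["joint_positions"])
E
```

```text
[[-109.5  -77.4  184.7]] 0.3
[[-99.8 -84.8 186.3]] 0.1
[[-61.9 -78.2 186. ]] 0.1
[[-69.3 -88.  194.7]] 6.7
[[-119.2  -89.9  185.2]] 0.3
[[-53.3 -89.7 186.4]] 1.9
[0.46101477 0.20632306 0.01701584] [ 3.08473328e-01  7.46588088e-02  1.70255446e+00  4.84421168e-05
  1.36476436e+00 -1.20989642e+00]
```

Call:
move_arm(motion=[0,0,0,0,0,0.015,0,0,0,0,0,0,0.015,0,0,0,0,0,0,0.01,0,0,0,0,0,0,0,0])

```text
time: 4.37
tool_pos: [0.4607, 0.2063, 0.013]
ee_rot: [-3.141, -0.001, 3.089]
wrist_force: [-0.7, -0.5, 0.4]
width: 0.0005
finger_force: 0.0
```

```bash
python3 st.py; python3 - <<'E'
from h import *
# finger corner near-left bottom in s4: solve depth for candidate heights
S=[np.array([345,760])/10+[220,110]]
for z in (.005,.0165,.03,.042,.06,.1): print(z,tofix(plane("side",S,z)).round(1))
E
```

```text
t 4.37 fix [-86.5   0.3  13. ] rot [-3.141e+00 -1.000e-03  3.089e+00] F [-0.7 -0.5  0.4] w 0.0005
0.005 [[-79.1  41.    5. ]]
0.0165 [[-83.7  27.   16.5]]
0.03 [[-89.1  10.7  30. ]]
0.042 [[-94.   -3.8  42. ]]
0.06 [[-101.2  -25.6   60. ]]
0.1 [[-117.4  -74.1  100. ]]
```

Call:
move_arm(motion=[0,0,0,0,0,-0.2,0,0,0,0,0,0,-0.2,0,0,0,0,0,0,-0.2,0,0,0,0,0,0,0,0,0,0,0,0,0,0,0])

```text
time: 4.78
tool_pos: [0.4619, 0.2067, 0.0743]
ee_rot: [3.14, 0.003, 3.089]
wrist_force: [-0.6, -0.1, -0.9]
width: 0.0002
finger_force: 0.0
```

```bash
python3 st.py; python3 -c "
from h import *
cv2.imwrite('pics/s5.png',robot.snapshot('side')[:,:,::-1])"
```

```text
t 4.78 fix [-85.4   0.8  74.3] rot [3.140e+00 3.000e-03 3.089e+00] F [-0.6 -0.1 -0.9] w 0.0002
```

Call:
move_arm(motion=[0,0,0,0,0,0,1,0,0,0,0,0,0,1,0,0,0,0,0,0,1,0,0,0,0,0,0,1,0,0,0,0,0,0,1,0,0,0,0,0,0,1,0,0,0,0,0,0,1,0,0,0,0,0,0,1])

```text
time: 5.5
tool_pos: [0.4609, 0.2064, 0.0733]
ee_rot: [3.141, 0.0, 3.089]
wrist_force: [-0.8, 0.5, 0.3]
width: 0.0508
finger_force: 0.0
```

```bash
python3 st.py; python3 - <<'E'
from h import *
a=cv2.imread("pics/s5.png"); b=robot.snapshot("side")[:,:,::-1].copy(); cv2.imwrite("pics/s6.png",b)
p=robot.get_obs()["tool_pos"]
A=cv2.resize(a[80:200,210:290],(396,594),interpolation=2);B=cv2.resize(b[80:200,210:290],(396,594),interpolation=2)
for f,y in((0,0),(-53,0),(53,0)):
  for z in (0,30,60,97):
    w=tofix(p)[0]+[0,f,z]; q=(proj("side",toworld(w))[0]-[210,80])*4.95
    for I in((A,) if f==0 else (B,)): cv2.circle(I,tuple(int(v) for v in q),3,(0,255,0),-1)
cv2.imwrite("pics/z6.png",np.hstack([A,B]))
E
```

```text
t 5.5 fix [-86.3   0.4  73.3] rot [3.141 0.    3.089] F [-0.8  0.5  0.3] w 0.0508
```

View pics/z6.png

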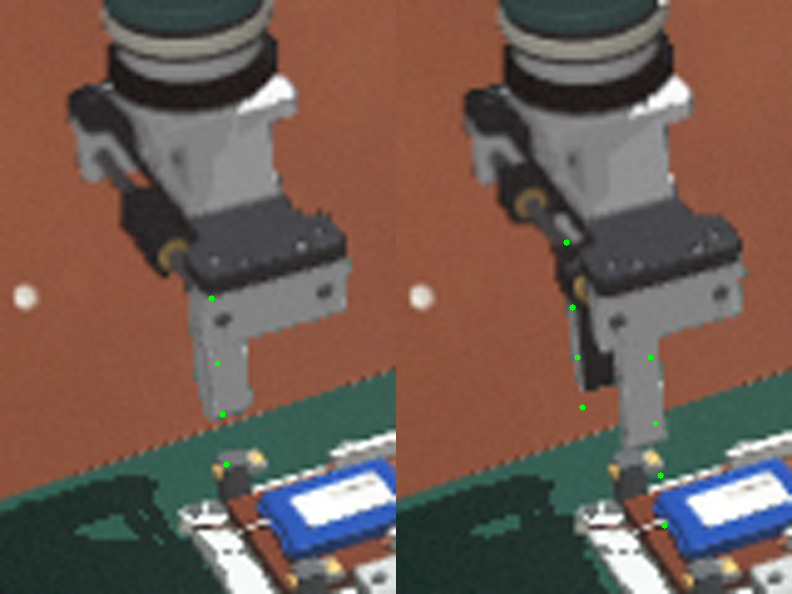

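With the fingers shut, the drawn finger tip at about (222,412) in the left half sits about 28 mm above the reported TCP dot at (226,463). When opened, the finger moves sideways as expected. So the real tips end about 28 mm short of the reported TCP, which explains why the pack wasn't touched. I'll confirm by touching the base plate (z 10).

Call:
move_arm(motion=[0,0,0,0,0,0.15,0,0,0,0,0,0,0.15,0,0,0,0,0,0,0.15,0,0,0,0,0,0,0.15,0,0,0,0,0,0,0.1,0,0,0,0,0,0,0.06,0,0,0,0,0,0,0,0,0,0,0,0,0,0,0])

```text
time: 6.22
tool_pos: [0.4611, 0.2065, -0.0025]
ee_rot: [3.141, 0.0, 3.089]
wrist_force: [-0.1, -0.4, 0.5]
width: 0.0082
finger_force: 0.0
```

```bash
python3 st.py; python3 -c "
from bench import robot; print(robot.tcp_to_grasp)"
```

```text
t 6.22 fix [-86.1   0.5  -2.5] rot [3.141 0.    3.089] F [-0.1 -0.4  0.5] w 0.0082
-0.0188
```

Call:
move_arm(motion=[0,0,0,0,0,0.02,0,0,0,0,0,0,0.02,0,0,0,0,0,0,0.02,0,0,0,0,0,0,0.02,0,0,0,0,0,0,0,0])

```text
time: 6.63
tool_pos: [0.4607, 0.2063, -0.011]
ee_rot: [-3.142, -0.0, 3.089]
wrist_force: [-0.2, 0.8, 0.1]
width: 0.0004
finger_force: 0.0
```

Call:
move_arm(motion=[0,0,0,0,0,0.02,0,0,0,0,0,0,0.02,0,0,0,0,0,0,0,0])

```text
time: 6.88
tool_pos: [0.4606, 0.2063, -0.0152]
ee_rot: [-3.141, -0.001, 3.089]
wrist_force: [0.7, -0.4, -0.6]
width: 0.0004
finger_force: 0.0
```

Call:
move_arm(motion=[0,0,0,0,0,0.02,0,0,0,0,0,0,0,0])

```text
time: 7.05
tool_pos: [0.4607, 0.2063, -0.0171]
ee_rot: [-3.141, -0.001, 3.089]
wrist_force: [-0.6, 0.3, 0.0]
width: 0.0003
finger_force: 0.0
```

Call:
move_arm(motion=[0,0,0,0,0,0.02,0,0,0,0,0,0,0,0])

```text
time: 7.22
tool_pos: [0.4607, 0.2063, -0.0191]
ee_rot: [-3.141, -0.0, 3.089]
wrist_force: [0.2, 0.2, -0.2]
width: 0.0003
finger_force: 0.0
```

Call:
move_arm(motion=[0,0,0,0,0,0.02,0,0,0,0,0,0,0,0])

```text
time: 7.38
tool_pos: [0.4607, 0.2063, -0.0211]
ee_rot: [-3.141, -0.0, 3.089]
wrist_force: [0.4, -1.2, 0.3]
width: 0.0003
finger_force: 0.0
```

Call:
move_arm(motion=[0,0,0,0,0,0.02,0,0,0,0,0,0,0,0])

```text
time: 7.55
tool_pos: [0.461, 0.2064, -0.0214]
ee_rot: [3.142, 0.0, 3.089]
wrist_force: [-3.5, -0.6, 6.7]
width: 0.0005
finger_force: 3.3
```

Contact comes at TCP z = −21.4 mm, so tip z = TCP z + 31.4 mm, at about 4 N/mm. I'll raise the tip to 26 mm and push the pack.

Call:
move_arm(motion=[0,0,0,0,0,-0.09,0,0,0,0,0,0,-0.09,0,0,0,0,0,0,0,0,0,0,0,-0.05,0,0,0,0,0,0,-0.04,0,0,0,0,0,0,-0.04,0,0,0,0,0,0,-0.04,0,0,0,0,0,0,-0.04,0,0,0,0,0,0,-0.04,0,0,0,0,0,0,-0.04,0,0,0,0,0,0,0,0,0,0])

```text
time: 8.47
tool_pos: [0.4908, 0.2048, -0.0049]
ee_rot: [3.142, 0.0, 3.089]
wrist_force: [-0.1, -0.2, -0.2]
width: 0.0006
finger_force: 0.0
```

```bash
cat > pk.py <<'E'
from h import *
t=robot.snapshot("top")[:,:,::-1].copy()
for b in blobs(t,*BLU,(160,170,265,300)):
    f=tofix(plane("top",b[3],.031)); print("pack inner ~",f[:,0].max()+1, b[2])
E
python3 st.py; python3 pk.py
```

```text
t 8.47 fix [-56.4   0.3  -4.9] rot [3.142 0.    3.089] F [-0.1 -0.2 -0.2] w 0.0006
pack inner ~ 27.66402195784695 [191 221   8  18]
pack inner ~ 28.23040416938676 [209 222   6  24]
```

Call:
move_arm(motion=[0,0,0,-0.015,0,0,0,0,0,0,-0.015,0,0,0,0,0,0,0,0,0,0])

```text
time: 8.77
tool_pos: [0.493, 0.2047, -0.0047]
ee_rot: [3.141, 0.0, 3.089]
wrist_force: [-0.7, 1.0, 0.3]
width: 0.0004
finger_force: 0.0
```

Call:
move_arm(motion=[0,0,0,-0.015,0,0,0,0,0,0,-0.01,0,0,0,0,0,0,0,0,0,0])

```text
time: 9.02
tool_pos: [0.4941, 0.2047, -0.0048]
ee_rot: [-3.142, -0.003, 3.089]
wrist_force: [-4.6, -0.2, 2.4]
width: 0.0004
finger_force: 2.1
```

Call:
move_arm(motion=[0,0,0,-0.015,0,0,0,0,0,0,0,0,0,0])

```text
time: 9.18
tool_pos: [0.4942, 0.2047, -0.0048]
ee_rot: [-3.141, -0.006, 3.09]
wrist_force: [-8.2, 0.1, 5.4]
width: 0.0006
finger_force: 3.9
```

Call:
move_arm(motion=[0,0,0,0.04,0,0,0,0,0,0,0.24,0,0,0,0,0,0,0,0,-0.35,0,0,0,0,0,0,-0.35,0,0,0,0,0,0,-0.35,0,0,0,0,0,0,-0.35,0,0,0,0,0,0,-0.35,0,0,0,0,0,0,0,0])

```text
time: 9.85
tool_pos: [0.4738, 0.2073, 0.1795]
ee_rot: [3.136, 0.017, 3.089]
wrist_force: [0.0, 0.8, 1.8]
width: 0.0008
finger_force: 0.0
```

```bash
python3 st.py; python3 pk.py; python3 - <<'E'
from h import *
# black box: triangulate front-top corners from initial pictures
t=cv2.imread("pics/top0.png"); s=cv2.imread("pics/side0.png")
for a,b in (((117,123),(320,97)),((243,143),(438,170)),((123,146),(320,125))):
    p,e=tri([a],[b]); print(tofix(p).round(),round(e*1000))
for z in (0,.03,.06,.1,.15): print(z, proj("side",toworld([165,0,z*1000])).round(), proj("top",toworld([165,0,z*1000])).round())
E
```

```text
t 9.85 fix [-73.5   1.9 179.5] rot [3.136 0.017 3.089] F [0.  0.8 1.8] w 0.0008
pack inner ~ 31.9664480027793 [190 219  25  31]
[[188. 175. 122.]] 28
[[ 268. -115.   43.]] 161
[[179. 193.  23.]] 3
0 [[347. 170.]] [[213. 161.]]
0.03 [[348. 161.]] [[210. 158.]]
0.06 [[348. 151.]] [[207. 155.]]
0.1 [[348. 138.]] [[203. 150.]]
0.15 [[349. 121.]] [[197. 144.]]
```

Call:
move_arm(motion=[0,0,0,-0.3,0,0,0,0,0,0,-0.3,0,0,0,0,0,0,-0.3,0,0,0,0,0,0,-0.3,0,0,0,0,0,0,-0.3,0,0,0,0,0,0,-0.3,0,0,0,0,0,0,0,0,0,0,0,0,0,0,0,0,0])

```text
time: 10.57
tool_pos: [0.6489, 0.1958, 0.1661]
ee_rot: [-3.14, -0.005, 3.088]
wrist_force: [-1.1, -0.0, 0.3]
width: 0.0005
finger_force: 0.0
```

```bash
python3 st.py
```

```text
t 10.57 fix [101.9  -0.3 166.1] rot [-3.14  -0.005  3.088] F [-1.1 -0.   0.3] w 0.0005
```

Call:
move_arm(motion=[0,0,0,-0.1,0,0,0,0,0,0,0,0,0.12,0,0,0,0,0,0,0.12,0,0,0,0,0,0,0.12,0,0,0,0,0,0,0.12,0,0,0,0,0,0,0,0])

```text
time: 11.07
tool_pos: [0.6556, 0.1957, 0.1175]
ee_rot: [-3.14, -0.007, 3.09]
wrist_force: [-0.4, 0.1, -0.6]
width: 0.0005
finger_force: 0.0
```

```bash
python3 st.py; python3 - <<'E'
import numpy as np
# outer-face tab centre path (shut (-70,51)), tip contact with finger half-depth 9: print per q
for q in np.arange(1.7,-.01,-.1):
    c,s=np.cos(q),np.sin(q)
    x=58-128*c+16*s; z=35+128*s+16*c
    # finger (vertical, half depth 9): near-bottom corner touches face centre
    print(round(q,1),"corner/contact",round(x),round(z),"finger centre x",round(x+9),"TCPz",round(z-31.4))
E
```

```text
t 11.07 fix [ 1.087e+02 -1.000e-01  1.175e+02] rot [-3.14  -0.007  3.09 ] F [-0.4  0.1 -0.6] w 0.0005
1.7 corner/contact 90 160 finger centre x 99 TCPz 128
1.6 corner/contact 78 162 finger centre x 87 TCPz 131
1.5 corner/contact 65 164 finger centre x 74 TCPz 132
1.4 corner/contact 52 164 finger centre x 61 TCPz 132
1.3 corner/contact 39 163 finger centre x 48 TCPz 131
1.2 corner/contact 27 160 finger centre x 36 TCPz 129
1.1 corner/contact 14 156 finger centre x 23 TCPz 125
1.0 corner/contact 2 151 finger centre x 11 TCPz 120
0.9 corner/contact -9 145 finger centre x 0 TCPz 114
0.8 corner/contact -20 138 finger centre x -11 TCPz 107
0.7 corner/contact -30 130 finger centre x -21 TCPz 98
0.6 corner/contact -39 120 finger centre x -30 TCPz 89
0.5 corner/contact -47 110 finger centre x -38 TCPz 79
0.4 corner/contact -54 100 finger centre x -45 TCPz 68
0.3 corner/contact -60 88 finger centre x -51 TCPz 57
0.2 corner/contact -64 76 finger centre x -55 TCPz 45
0.1 corner/contact -68 64 finger centre x -59 TCPz 32
-0.0 corner/contact -70 51 finger centre x -61 TCPz 20
```

Call:
move_arm(motion=[0,0,0,0.15,0,0,0,0,0,0,0.12,0,-0.05,0,0,0,0,0.12,0,-0.03,0,0,0,0,0.12,0,-0.01,0,0,0,0,0.12,0,0,0,0,0,0,0.12,0,0.01,0,0,0,0,0.12,0,0.04,0,0,0,0,0,0,0,0])

```text
time: 11.73
tool_pos: [0.5697, 0.2009, 0.1263]
ee_rot: [3.141, -0.001, 3.09]
wrist_force: [0.5, -0.2, -0.4]
width: 0.0004
finger_force: 0.0
```

```bash
cat > cv.py <<'E'
from h import *
s=robot.snapshot("side")[:,:,::-1].copy(); t=robot.snapshot("top")[:,:,::-1].copy()
for n,im,box in (("top",t,(150,165,265,300)),("side",s,(235,100,345,225))):
    for b in blobs(im,*YEL,box,5): print(n,b[0],b[1].round(1),b[2])
for q in np.arange(0,1.8,.1):
    c,k=np.cos(q),np.sin(q); P=toworld([[58-126*c+14*k,0,35+126*k+14*c]]); print(round(q,1),proj("top",P)[0].round(),proj("side",P)[0].round(),end="; ")
E
python3 st.py; python3 cv.py
```

```text
t 11.73 fix [ 22.6   0.6 126.3] rot [ 3.141e+00 -1.000e-03  3.090e+00] F [ 0.5 -0.2 -0.4] w 0.0004
side 44 [291.2 136.1] [286 130  11  13]
0.0 [198. 265.] [264. 180.]; 0.1 [197. 264.] [264. 176.]; 0.2 [195. 263.] [265. 171.]; 0.3 [194. 260.] [266. 167.]; 0.4 [193. 257.] [268. 162.]; 0.5 [192. 254.] [271. 158.]; 0.6 [191. 250.] [273. 154.]; 0.7 [190. 245.] [276. 149.]; 0.8 [190. 240.] [280. 146.]; 0.9 [189. 234.] [284. 142.]; 1.0 [189. 228.] [288. 138.]; 1.1 [189. 222.] [292. 135.]; 1.2 [189. 215.] [297. 133.]; 1.3 [189. 209.] [302. 131.]; 1.4 [190. 202.] [306. 129.]; 1.5 [190. 195.] [311. 127.]; 1.6 [191. 189.] [316. 126.]; 1.7 [192. 183.] [321. 126.];
```

Call:
move_arm(motion=[0,0,0,0.11,0,0.05,0,0,0,0,0.11,0,0.06,0,0,0,0,0.11,0,0.08,0,0,0,0,0.1,0,0.09,0,0,0,0,0.09,0,0.09,0,0,0,0,0.09,0,0.1,0,0,0,0,0.08,0,0.11,0,0,0,0,0,0,0,0])

```text
time: 12.5
tool_pos: [0.5008, 0.2038, 0.066]
ee_rot: [-3.14, -0.004, 3.09]
wrist_force: [-0.2, -0.4, -0.1]
width: 0.0006
finger_force: 0.0
```

```bash
python3 st.py; python3 cv.py|head -3
```

```text
t 12.5 fix [-46.3  -0.1  66. ] rot [-3.14  -0.004  3.09 ] F [-0.2 -0.4 -0.1] w 0.0006
side 48 [265.9 164.8] [261 159  13  11]
0.0 [198. 265.] [264. 180.]; 0.1 [197. 264.] [264. 176.]; 0.2 [195. 263.] [265. 171.]; 0.3 [194. 260.] [266. 167.]; 0.4 [193. 257.] [268. 162.]; 0.5 [192. 254.] [271. 158.]; 0.6 [191. 250.] [273. 154.]; 0.7 [190. 245.] [276. 149.]; 0.8 [190. 240.] [280. 146.]; 0.9 [189. 234.] [284. 142.]; 1.0 [189. 228.] [288. 138.]; 1.1 [189. 222.] [292. 135.]; 1.2 [189. 215.] [297. 133.]; 1.3 [189. 209.] [302. 131.]; 1.4 [190. 202.] [306. 129.]; 1.5 [190. 195.] [311. 127.]; 1.6 [191. 189.] [316. 126.]; 1.7 [192. 183.] [321. 126.];
```

Call:
move_arm(motion=[0,0,0,0.07,0,0.08,0,0,0,0,0.07,0,0.08,0,0,0,0,0.07,0,0.08,0,0,0,0,0,0,0.04,0,0,0,0,0,0,0.02,0,0,0,0,0,0,0,0])

```text
time: 13.1
tool_pos: [0.4822, 0.2052, 0.0381]
ee_rot: [-3.142, -0.0, 3.089]
wrist_force: [1.3, 0.7, 0.1]
width: 0.0005
finger_force: 0.0
```

```bash
python3 st.py; python3 cv.py|head -2
```

```text
t 13.1 fix [-65.    0.3  38.1] rot [-3.142 -0.     3.089] F [1.3 0.7 0.1] w 0.0005
side 37 [263.8 176.8] [258 170  12  11]
0.0 [198. 265.] [264. 180.]; 0.1 [197. 264.] [264. 176.]; 0.2 [195. 263.] [265. 171.]; 0.3 [194. 260.] [266. 167.]; 0.4 [193. 257.] [268. 162.]; 0.5 [192. 254.] [271. 158.]; 0.6 [191. 250.] [273. 154.]; 0.7 [190. 245.] [276. 149.]; 0.8 [190. 240.] [280. 146.]; 0.9 [189. 234.] [284. 142.]; 1.0 [189. 228.] [288. 138.]; 1.1 [189. 222.] [292. 135.]; 1.2 [189. 215.] [297. 133.]; 1.3 [189. 209.] [302. 131.]; 1.4 [190. 202.] [306. 129.]; 1.5 [190. 195.] [311. 127.]; 1.6 [191. 189.] [316. 126.]; 1.7 [192. 183.] [321. 126.];
```

Near q of about 0.1. Now I'll press on the tab (x −69) in small steps.

Call:
move_arm(motion=[0,0,0,0.04,0,0,0,0,0,0,0,0,0.02,0,0,0,0,0,0,0.02,0,0,0,0,0,0,0.01,0,0,0,0,0,0,0,0])

```text
time: 13.62
tool_pos: [0.4779, 0.2056, 0.0335]
ee_rot: [3.141, 0.0, 3.089]
wrist_force: [-0.1, -0.7, 1.3]
width: 0.0009
finger_force: 0.6
```

Call:
move_arm(motion=[0,0,0,0,0,0.015,0,0,0,0,0,0,0.01,0,0,0,0,0,0,0,0])

```text
time: 13.87
tool_pos: [0.478, 0.2056, 0.0327]
ee_rot: [3.141, 0.0, 3.089]
wrist_force: [-4.1, -0.8, 8.7]
width: 0.0003
finger_force: 4.4
```

Call:
move_arm(motion=[0,0,0,0,0,0.01,0,0,0,0,0,0,0.005,0,0,0,0,0,0,0,0])

```text
time: 14.12
tool_pos: [0.478, 0.2057, 0.0324]
ee_rot: [3.141, 0.001, 3.089]
wrist_force: [-5.9, -1.9, 14.1]
width: 0.0003
finger_force: 6.9
```

Call:
move_arm(motion=[0,0,0,0,0,0.008,0,0,0,0,0,0,0,0])

```text
time: 14.28
tool_pos: [0.478, 0.2057, 0.0321]
ee_rot: [3.141, 0.001, 3.09]
wrist_force: [-7.1, -2.4, 15.9]
width: 0.0004
finger_force: 8.0
```

Call:
move_arm(motion=[0,0,0,0,0,0.006,0,0,0,0,0,0,0,0])

```text
time: 14.45
tool_pos: [0.4777, 0.2057, 0.031]
ee_rot: [3.141, 0.0, 3.09]
wrist_force: [-6.3, -1.5, 12.6]
width: 0.0005
finger_force: 6.3
```

Call:
move_arm(motion=[0,0,0,0,0,0.015,0,0,0,0,0,0,0.015,0,0,0,0,0,0,0,0])

```text
time: 14.7
tool_pos: [0.4779, 0.2055, 0.025]
ee_rot: [3.141, 0.0, 3.089]
wrist_force: [-0.6, -0.6, 0.7]
width: 0.0004
finger_force: 0.0
```

Call:
move_arm(motion=[0,0,0,0,0,0.02,0,0,0,0,0,0,0.015,0,0,0,0,0,0,0,0])

```text
time: 14.95
tool_pos: [0.4775, 0.2053, 0.0205]
ee_rot: [-3.141, -0.001, 3.089]
wrist_force: [-0.2, -0.4, -0.8]
width: 0.0004
finger_force: 0.0
```

Call:
move_arm(motion=[0,0,0,0,0,0.015,0,0,0,0,0,0,0,0])

```text
time: 15.12
tool_pos: [0.4779, 0.2055, 0.0196]
ee_rot: [-3.142, -0.0, 3.089]
wrist_force: [-0.4, 1.1, -0.7]
width: 0.0006
finger_force: 0.0
```

Call:
move_arm(motion=[0,0,0,0,0,0.02,0,0,0,0,0,0,0.01,0,0,0,0,0,0,0,0])

```text
time: 15.37
tool_pos: [0.4782, 0.2056, 0.0193]
ee_rot: [3.141, 0.001, 3.089]
wrist_force: [-5.0, -2.1, 11.6]
width: 0.0002
finger_force: 5.5
```

```bash
python3 st.py; python3 cv.py|head -2|cut -c1-90
```

```text
t 15.37 fix [-69.    0.5  19.3] rot [3.141e+00 1.000e-03 3.089e+00] F [-5.  -2.1 11.6] w 0.0002
side 27 [265.  184.2] [261 182   9   5]
0.0 [198. 265.] [264. 180.]; 0.1 [197. 264.] [264. 176.]; 0.2 [195. 263.] [265. 171.]; 0.3
```

Call:
move_arm(motion=[0,0,0,0,0,-0.1,0,0,0,0,0,0,-0.2,0,0,0,0,0.22,-0.26,0,0,0,0,0,0.21,-0.26,0,0,0,0,0,0,-0.265,0,0,0,0,0,0,0,0.2,0,0,0,0,0,0,0.2,0,0,0,0,0,0,0.2,0,0,0,0,0,0,0,0,0,0,0,0,0,0,0])

```text
time: 16.3
tool_pos: [0.4299, 0.1292, -0.0138]
ee_rot: [-3.141, -0.003, 3.089]
wrist_force: [0.5, 0.4, 0.8]
width: 0.0002
finger_force: 0.0
```

```bash
python3 st.py; python3 - <<'E'
from h import *
s=robot.snapshot("side")[:,:,::-1].copy(); t=robot.snapshot("top")[:,:,::-1].copy()
cv2.imwrite("pics/s7.png",s);cv2.imwrite("pics/t7.png",t)
for n,im,box in (("side",s,(235,100,345,235)),("top",t,(150,165,265,300))):
    for c in (YEL,RED):
        for b in blobs(im,*c,box,4): print(n,b[0],b[1].round(1),b[2])
E
```

```text
t 16.3 fix [-113.3  -78.4  -13.8] rot [-3.141e+00 -3.000e-03  3.089e+00] F [0.5 0.4 0.8] w 0.0002
side 20 [271.2 207.6] [270 204   4   8]
top 127 [197.  264.7] [188 261  21   8]
```

Call:
move_arm(motion=[0,0,0,-0.05,0,0,0,0,0,0,-0.05,0,0,0,0,0,0,-0.05,0,0,0,0,0,0,-0.02,0,0,0,0,0,0,-0.02,0,0,0,0,0,0,-0.02,0,0,0,0,0,0,0,0,0,0])

```text
time: 16.98
tool_pos: [0.4497, 0.1285, -0.0135]
ee_rot: [3.141, -0.005, 3.089]
wrist_force: [-5.6, 0.6, 4.0]
width: 0.0004
finger_force: 2.8
```

Call:
move_arm(motion=[0,0,0,-0.02,0,0,0,0,0,0,-0.02,0,0,0,0,0,0,-0.02,0,0,0,0,0,0,0,0,0,0])

```text
time: 17.32
tool_pos: [0.4568, 0.1281, -0.0135]
ee_rot: [3.142, -0.002, 3.09]
wrist_force: [0.0, -0.1, -0.1]
width: 0.0008
finger_force: 0.1
```

Call:
move_arm(motion=[0,0,0,-0.02,0,0,0,0,0,0,-0.02,0,0,0,0,0,0,-0.02,0,0,0,0,0,0,0,0,0,0])

```text
time: 17.65
tool_pos: [0.4648, 0.1275, -0.013]
ee_rot: [3.142, 0.001, 3.089]
wrist_force: [-0.9, 0.3, -0.3]
width: 0.0004
finger_force: 0.0
```

Call:
move_arm(motion=[0,0,0,-0.02,0,0,0,0,0,0,-0.02,0,0,0,0,0,0,-0.02,0,0,0,0,0,0,0,0,0,0])

```text
time: 17.98
tool_pos: [0.4703, 0.1273, -0.0131]
ee_rot: [3.141, 0.001, 3.089]
wrist_force: [-0.2, 0.7, 0.5]
width: 0.0004
finger_force: 0.0
```

Call:
move_arm(motion=[0,0,0,-0.02,0,0,0,0,0,0,-0.02,0,0,0,0,0,0,0,0,0,0])

```text
time: 18.23
tool_pos: [0.4742, 0.1271, -0.013]
ee_rot: [3.141, 0.0, 3.089]
wrist_force: [0.5, -0.1, -0.2]
width: -0.0001
finger_force: 0.0
```

Call:
move_arm(motion=[0,0,0,-0.015,0,0,0,0,0,0,0,0,0,0])

```text
time: 18.4
tool_pos: [0.4755, 0.127, -0.0131]
ee_rot: [3.141, 0.0, 3.089]
wrist_force: [-0.4, -0.1, 0.4]
width: 0.0005
finger_force: 0.0
```

Call:
move_arm(motion=[0,0,0,-0.015,0,0,0,0,0,0,0,0,0,0])

```text
time: 18.57
tool_pos: [0.4763, 0.1269, -0.0132]
ee_rot: [-3.142, -0.001, 3.089]
wrist_force: [-1.7, 0.0, -0.2]
width: 0.0005
finger_force: 0.6
```

Call:
move_arm(motion=[0,0,0,-0.015,0,0,0,0,0,0,0,0,0,0])

```text
time: 18.73
tool_pos: [0.4765, 0.1269, -0.0134]
ee_rot: [-3.141, -0.004, 3.089]
wrist_force: [-5.8, 0.1, 3.3]
width: 0.0003
finger_force: 2.5
```

Call:
move_arm(motion=[0,0,0,-0.015,0,0,0,0,0,0,0,0,0,0])

```text
time: 18.9
tool_pos: [0.4765, 0.1269, -0.0135]
ee_rot: [-3.141, -0.007, 3.09]
wrist_force: [-8.2, -0.3, 5.3]
width: 0.0003
finger_force: 4.0
```

```bash
python3 st.py; python3 - <<'E'
from h import *
s=robot.snapshot("side")[:,:,::-1].copy()
for b in blobs(s,*RED,(235,100,345,235),3): print(b[0],b[1].round(1),b[2])
for x in (-86,-57,-53,-49): print(x,proj("side",toworld([x,-78,27]))[0].round(1))
E
```

```text
t 18.9 fix [-66.6 -78.2 -13.5] rot [-3.141 -0.007  3.09 ] F [-8.2 -0.3  5.3] w 0.0003
3 [258.  181.3] [257 181   3   2]
4 [284.  204.5] [284 203   1   4]
-86 [269.8 207.4]
-57 [281.  203.8]
-53 [282.5 203.3]
-49 [284.  202.8]
```

The hard stop is at −66.6, which matches the head against the fork. I'll ease off and push once more, then retreat and check.

Call:
move_arm(motion=[0,0,0,0.06,0,0,0,0,0,0,0,0,0,0,0,0,0,-0.05,0,0,0,0,0,0,-0.02,0,0,0,0,0,0,0,0,0,0,0,0,0,0,0,0,0])

```text
time: 19.45
tool_pos: [0.4765, 0.127, -0.0137]
ee_rot: [-3.141, -0.01, 3.09]
wrist_force: [-11.1, -0.3, 7.5]
width: 0.0003
finger_force: 5.6
```

Call:
move_arm(motion=[0,0,0,0.05,0,0,0,0,0,0,0.2,0,0,0,0,0,0,0.2,0,0,0,0,0,0,0,0,-0.3,0,0,0,0,0,0,-0.4,0,0,0,0,0.2,0.2,-0.2,0,0,0,0,0.2,0.3,-0.2,0,0,0,0,0.1,0.3,0,0,0,0,0,0,0.3,0,0,0,0,0,0,0.3,0,0,0,0,0,0,0,0,0])

```text
time: 20.37
tool_pos: [0.3941, 0.2761, 0.0976]
ee_rot: [3.138, 0.003, 3.094]
wrist_force: [0.6, -0.6, -0.3]
width: 0.0009
finger_force: 0.0
```

```bash
python3 st.py; python3 - <<'E'
from h import *
s=robot.snapshot("side")[:,:,::-1].copy(); t=robot.snapshot("top")[:,:,::-1].copy()
o=np.zeros((470,790,3),np.uint8); o[:,:392]=cv2.resize(t[170:300,155:265],(392,470),interpolation=2); o[:384,394:]=cv2.resize(s[110:230,220:345],(396,384),interpolation=2); cv2.imwrite("pics/c8.png",o)
for n,im,box in (("side",s,(235,100,345,235)),("top",t,(150,165,265,300))):
    for c in (YEL,RED):
        for b in blobs(im,*c,box,4): print(n,b[0],b[1].round(1),b[2])
E
```

```text
t 20.37 fix [-156.7   66.5   97.6] rot [3.138e+00 3.000e-03 3.094e+00] F [ 0.6 -0.6 -0.3] w 0.0009
side 81 [262.9 180.5] [257 175  13  12]
side 20 [282.5 203.2] [281 200   4   7]
top 156 [197.9 265.3] [188 261  21   9]
top 4 [236.5 261. ] [235 261   4   1]
```

View pics/c8.png

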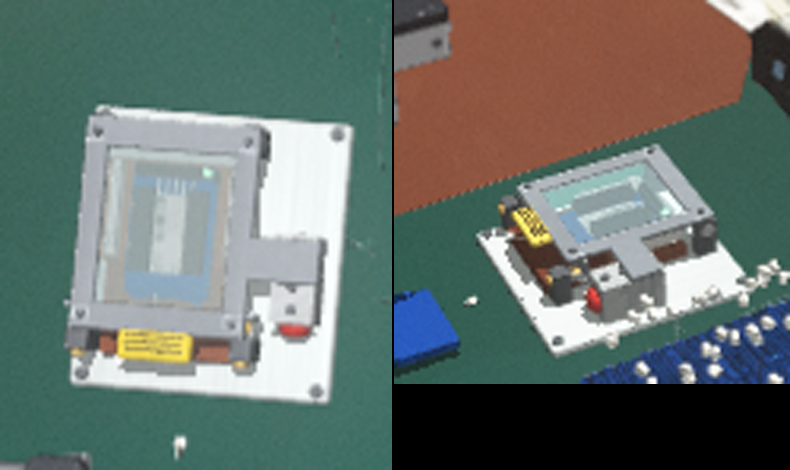

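The cover lies flat and shut, with the tab at (155,345). The pack is home under the window, and the red head sits flush on the fork at (293,328). The arm is clear, so I'm handing in.

```bash
python3 -c "
from bench import robot; print(robot.close_job())"
```

```text
the job is handed in; nothing more can be done
None
```

The job is handed in with the pack home, the cover snapped shut and the lock pin pushed home; the final pictures and the contact stops agree with this, but the hand-in returned no verdict.

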